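# Feed the vial rack past the drop gate

### The arm

A 7-joint arm with a two-finger parallel gripper is mounted at the origin on a cart in front of the work surface, level with it; the furniture and walls round the work are solid. World frame = base frame: x ahead of the robot, y to its left, z up, the work surface at z = 0. Lengths are in mm, angles in rad, forces in N, time in s.
With the tool pointing down it reaches from about 400 to 850 mm from the base axis. Payload 4.4 kg.
Tool frame: the origin (TCP) lies at the centre of the arm's flange, where the gripper is bolted on; the fingertips stand 199 mm ahead of it and the grasp point (between the pads) lies 180 mm ahead of it; z points along the fingers, y is the line along which they close (so a half turn about z gives the same grasp; the last joint's range is limited). The gripper opens to 94 mm and grips with 3 to 60 N. Pads are 16 mm wide; open, the fingers measure 119 mm over their backs; the gripper's body (75 mm by 177 mm) begins 78 mm behind the grasp point.
Start: joints at [1.144, 0.628, 0.038, 1.517, -0.027, 0.996, -0.02], TCP at [229.486, -608.154, 404.678] pointing down, gripper open.
Joint ranges: [-3.06, 3.06], [-0.37, 2.12], [-1.25, 1.32], [0.18, 2.47], [-1.1, 4.24], [0.23, 1.98], [-2.94, 2.94]. Speed limits (rad/s): [2.57, 2.57, 3.14, 3.14, 3.14, 3.14, 3.14].

### API

Orientations are given as [roll, pitch, yaw] about the fixed x, y, z axes, in that order (R = Rz(yaw) Ry(pitch) Rx(roll)).
In Python, from cell import status, vision, ticket gives the robot as it stands. The module is installed in compiled form; this text tells all that it offers.
- The arm moves only by the tool send_rows, never from a script. Its argument "targets" is one flat list of numbers, 4 for each row, row after row: the shift along the tool's x, y, z in cm, then the turn about the tool's z in rad. In form: [x, y, z, turn, x, y, z, turn, ...]. A call has 1 to 20 rows; each row shifts and turns the commanded pose from where the row before left it, along the tool's axes as they then stand; what a row does not reach is not made up. A row lasts 1/10 s, in which the tool goes at most 50 mm and 8.59 degrees, less where a joint would pass 70% of its speed; a pose out of reach is approached as far as the arm can. A call with a gripper value outside its range is refused whole. "grip" is the finger opening in cm, from 0 to 9.4, set as the call begins (left out, the last holds). The fingers move at their own pace and stop on an object; "squeeze" is the grip in N (left out, the last holds). Time passes only in rows, so rows that do not move let the fingers close. It gives the time, the measured TCP pose, the force, the opening and the grip force at its end, in the units of the state.
- status.observe(): the state, without advancing time (a new reading comes with each control period).
- vision.get_image(name): name is "side" or "top"; returns a dict with "color" (400x640x3 uint8, red, green, blue), "depth" (400x640 float32, mm along the optical axis (not along the pixel's ray), 0 where there is no reading), "K" (3x3 intrinsics, pixels), "extrinsics" (4x4, takes a point from camera to world coordinates). Camera axes: x right, y down, z forward; pixel columns grow to the right and rows downward; lengths in mm; the calibration is good to about 2 mm. A picture is of the moment at which its call begins.
- ticket.job_done(): hands the job in; it is judged then, once.
The state is a dict: "clock": time; "joints": joint angles; "joint_vel": joint speeds; "effort": joint torques, N m; "tcp_pos": TCP position; "ee_rot": TCP orientation; "wrist_force": force on the tool from outside, world axes, zero at the start; "torque": the same for the moment, N m; "width": finger opening in mm; "grasp_force": force on a finger pad.
Only numpy, scipy, OpenCV 4.12 (cv2) and the standard library are available. Lean on these libraries where they do the work, as an engineer would, in place of code of your own. Each camera call takes 0.05 s, during which the arm holds its last target. There are 200 camera calls.

### The job

Press the yellow release paddle down with one fingertip to hold the drop gate open, and with the paddle still held, push the blue vial rack along the chute past the gate with the other finger, all the way home against the end stop. Then let the paddle go so the gate comes up shut behind the rack. Only push: do not lift the rack, push on the vials, let the gate and the rack touch, or disturb the other things on the bench.

Things in the scene. Friction and masses are not known exactly. Their poses are not given: they have to be found in the camera images.
- chute: Fixed raised aluminium chute. Origin on the bench (z = 0) below the gate slot, on the centre line. The rack travels along the chute's own -y. At yaw 0 its +x points away from the robot, so the paddle is on the robot's side and the rack is pushed to the robot's right. Floor 54 mm up; channel 66 mm wide between walls 6 mm thick with tops 66 mm up; open above.
- entry (a point): Middle of the open entry end of the chute floor (chute y = +210 mm, height 54 mm).
- home (a point): Foot of the dark end stop's face, on the chute floor's centre line (chute y = -142 mm, height 54 mm); the stop's top is 82 mm up. The rack is home when its front face meets this.
- gate_angle (a joint): Gate lever angle (rad) about its pin, which lies along the chute's y at chute x = +50 mm, 30 mm up. 0 = shut (blade up), grows as the paddle is pressed, stops at 0.37. Blade wholly below the chute floor from 0.30; paddle level at 0.33. A spring shuts it on release: at mid-width the paddle takes about 2 N when shut, 3 to 4 N at 0.33.
- gate: Gate lever: blade and paddle in one piece. Origin on the hinge pin. Yellow blade 36 mm wide, 8 mm thick, standing up through the slot in the chute floor at chute y = -4 to +4 mm; shut, it stands 11 to 23 mm above the floor. Paddle: see paddle_mid.
- paddle_mid (a point): Middle (chute y = +62 mm) of the top of the release paddle: yellow with black rubber top, 63 mm wide, outside the chute's -x wall. At 0.33 rad it is level, top 62 mm up, over chute x = -62 to -125 and y = -90 to +215 mm, so a tip can slide along it for the whole push. Shut, it tilts, outside higher: top over chute x = -46 to -105 mm, 96 to 116 mm up.
- rack: Loose blue plastic vial rack, 60 mm wide (x) x 84 mm long (y) x 30 mm high, 0.25 to 0.5 kg, standing on the chute floor upstream (+y) of the gate. Origin at the centre of its underside; its y axis lies along the chute. Its flat rear face, the one to push, is at its y = +42 mm and bears a white strip. Home against the end stop, its origin is at chute y = -100 mm.
- vial_blue: Small white vial with a blue cap, 26 mm diameter, 53 mm high, standing loose in the rack's rear well (rack y = +20 mm), whose floor is 5 mm above the rack's underside. Origin at the centre of its base.
- vial_white: Small white vial with a white cap, 26 mm diameter, 60 mm high, standing loose in the rack's front well (rack y = -20 mm). Origin at the centre of its base.
- dropper: Bystander: brown dropper bottle, 34 mm diameter, 70 mm high, on the bench behind the chute. Origin at its base.
- loupe: Bystander: black eye loupe, 34 mm diameter, 26 mm high, on the bench behind the chute. Origin at its base.
- tape: Bystander: roll of yellow label tape, 68 mm diameter, 19 mm high, on the bench beyond the end of the paddle. Origin at its base.

How it is judged:
By the outcome, as a careful person would: the job done as asked, in the order asked, and still so for the second after the job is handed in, with the robot touching nothing.
It also fails if it takes over 40 s, if anything falls off the work surface, if the arm or the gripper's body presses on something with over 40 N, if the wrist force passes 120 N, or if a joint passes its speed limit or range.

## Working session

There is one attempt and no reset: what is moved stays moved. The work goes in short steps, Python scripts to look and compute and a tool call to move; the robot and the scene stay as the last step left them, time stands still between calls to the robot, and variables do not carry over. Pictures are saved under pics/ and viewed, at most 10 in all, crops included, and the job is handed in when it is done.

Besides the shell and the picture viewer there is one more tool, called by a JSON object that holds its "name" and its "arguments", one argument or row to a line. send_rows: Moves the arm, as the interface text tells. Its arguments: {"type":"object","properties":{"targets":{"type":"array"},"grip":{"type":"number"},"squeeze":{"type":"number"}},"required":["targets"]}

```bash
mkdir -p pics; python3 - <<'E'
from cell import status, vision
import cv2,numpy as np
s=status.observe();print({k:np.round(v,3).tolist() for k,v in s.items()})
for n in("side","top"):
    d=vision.get_image(n);np.savez(n+"0.npz",**d);cv2.imwrite(f"pics/{n}0.png",d["color"][:,:,::-1]);print(np.round(d["K"],1).tolist(),np.round(d["extrinsics"],3).tolist())
E
```

```text
{'clock': 0.0, 'joints': [1.144, 0.629, 0.038, 1.518, -0.027, 0.996, -0.02], 'joint_vel': [0.0, -0.001, 0.001, -0.0, -0.0, 0.001, 0.001], 'effort': [0.0, -54.973, 1.144, -18.663, -0.052, 0.024, 0.0], 'tcp_pos': [229.39, -607.875, 403.794], 'ee_rot': [-3.14, 0.0, 0.361], 'wrist_force': [-0.17, -0.337, -1.177], 'torque': [0.029, -0.002, -0.014], 'grasp_force': 0.0, 'width': 93.94}
[[433.8, 0.0, 314.8], [0.0, 433.8, 209.7], [0.0, 0.0, 1.0]] [[0.98, -0.115, 0.16, 415.745], [-0.197, -0.625, 0.756, -747.464], [0.013, -0.773, -0.635, 640.18], [0.0, 0.0, 0.0, 1.0]]
[[426.7, 0.0, 313.7], [0.0, 426.7, 202.5], [0.0, 0.0, 1.0]] [[-0.022, -0.986, 0.165, 414.046], [-0.999, 0.028, 0.032, -108.269], [-0.036, -0.164, -0.986, 929.671], [0.0, 0.0, 0.0, 1.0]]
```

View pics/side0.png

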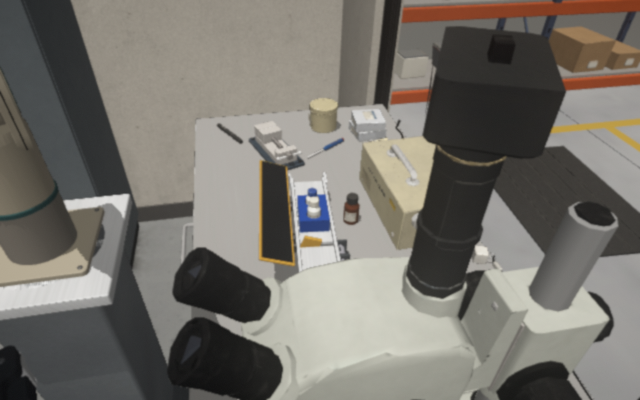

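View pics/top0.png

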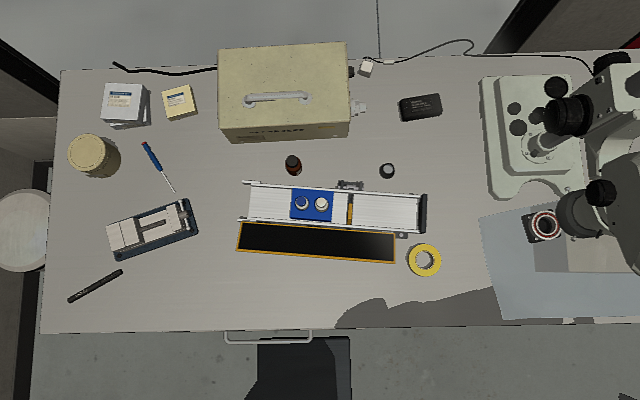

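The top view shows the chute running from entry (247,200) to the end stop (423,213). The rack is at (312,203), the gate at (350,208), the paddle spans (238..395, 222..262), and the tape is at (424,260). The side view is partly blocked by the microscope. Next I'll measure these.

```bash
cat > h.py <<'E'
import numpy as np,cv2
def world(d):
    K,E=d["K"],d["extrinsics"];z=d["depth"].astype(float)
    v,u=np.mgrid[:z.shape[0],:z.shape[1]]
    P=np.stack([(u-K[0,2])/K[0,0]*z,(v-K[1,2])/K[1,1]*z,z],-1)
    W=P@E[:3,:3].T+E[:3,3]; W[z==0]=np.nan
    return W
def cast(d,u,v,z):
    K,E=d["K"],d["extrinsics"];r=E[:3,:3]@[(u-K[0,2])/K[0,0],(v-K[1,2])/K[1,1],1];o=E[:3,3]
    return o+r*(z-o[2])/r[2]
E
python3 - <<'E'
from h import *
for n in("top","side"):
    d=dict(np.load(n+"0.npz"));W=world(d)
    hsv=cv2.cvtColor(d["color"],cv2.COLOR_RGB2HSV);H,S,V=cv2.split(hsv)
    roi=np.zeros(H.shape,bool)
    if n=="top": roi[150:290,225:450]=1
    else: roi[150:280,240:370]=1
    for name,m in dict(blue=(H>105)&(H<128)&(S>150),yel=(H>12)&(H<32)&(S>120),paddleblk=(V<45)).items():
        m=m&roi;nl,L,st,c=cv2.connectedComponentsWithStats(m.astype(np.uint8))
        for i in range(1,nl):
            if st[i,4]<25: continue
            ys,xs=np.where(L==i);w=W[ys,xs]
            print(n,name,st[i].tolist(),"W med",np.round(np.nanmedian(w,0)),"z5-95",np.round(np.nanpercentile(w[:,2],[5,95])))
            r=cv2.minAreaRect(np.stack([xs,ys],1).astype(np.float32));print("   box",np.round(cv2.boxPoints(r),1).tolist())
d=dict(np.load("top0.npz"));W=world(d)
m=np.zeros(W.shape[:2],bool);m[175:245,225:440]=1
m&=(W[...,2]>60)&(W[...,2]<72)
print("walls")
q=W[m];r=cv2.minAreaRect(q[:,:2].astype(np.float32));print(np.round(cv2.boxPoints(r)),r)
im=d["color"][160:300,220:450,::-1];cv2.imwrite("pics/c0.png",cv2.resize(im,None,fx=3.4,fy=3.4,interpolation=cv2.INTER_CUBIC))
# column profile
for u in(255,280,340,370,400):
    print(u,[(v,round(W[v,u,0]),round(W[v,u,2])) for v in range(178,250,2)])
E
```

```text
top blue [290, 188, 44, 34, 1021] W med [551. -73.  83.] z5-95 [ 77. 110.]
   box [[289.3999938964844, 218.3000030517578], [292.0, 187.5], [333.20001220703125, 190.89999389648438], [330.6000061035156, 221.6999969482422]]
top yel [347, 203, 6, 22, 92] W med [ 532. -152.   69.] z5-95 [51. 75.]
   box [[346.6000061035156, 224.0], [347.8999938964844, 202.8000030517578], [352.1000061035156, 203.10000610351562], [350.70001220703125, 224.1999969482422]]
top yel [236, 221, 159, 43, 821] W med [460. -71. 113.] z5-95 [ 94. 116.]
   box [[235.5, 250.60000610351562], [238.0, 220.10000610351562], [396.3999938964844, 232.89999389648438], [394.0, 263.5]]
top yel [409, 244, 32, 32, 549] W med [ 438. -308.   18.] z5-95 [15. 20.]
   box [[409.0, 244.0], [440.0, 244.0], [440.0, 275.0], [409.0, 275.0]]
top paddleblk [286, 155, 14, 13, 72] W med [647. -37.  68.] z5-95 [46. 71.]
   box [[283.79998779296875, 164.39999389648438], [289.3999938964844, 153.1999969482422], [300.20001220703125, 158.60000610351562], [294.6000061035156, 169.8000030517578]]
top paddleblk [287, 163, 15, 13, 56] W med [634. -38.  30.
[... 2562 characters left out ...]
628, -1), (180, 623, -2), (182, 618, 0), (184, 614, -2), (186, 595, 66), (188, 594, 54), (190, 589, 54), (192, 585, 55), (194, 581, 53), (196, 577, 53), (198, 572, 54), (200, 568, 54), (202, 564, 53), (204, 559, 55), (206, 556, 52), (208, 552, 52), (210, 547, 52), (212, 543, 52), (214, 539, 54), (216, 534, 53), (218, 530, 53), (220, 525, 66), (222, 521, 60), (224, 513, 93), (226, 508, 98), (228, 504, 101), (230, 500, 101), (232, 496, 103), (234, 492, 104), (236, 488, 106), (238, 484, 106), (240, 480, 106), (242, 476, 108), (244, 472, 111), (246, 468, 112), (248, 465, 111)]Traceback (most recent call last):
  File "<stdin>", line 23, in <module>
ValueError: cannot convert float NaN to integer
```

View pics/c0.png

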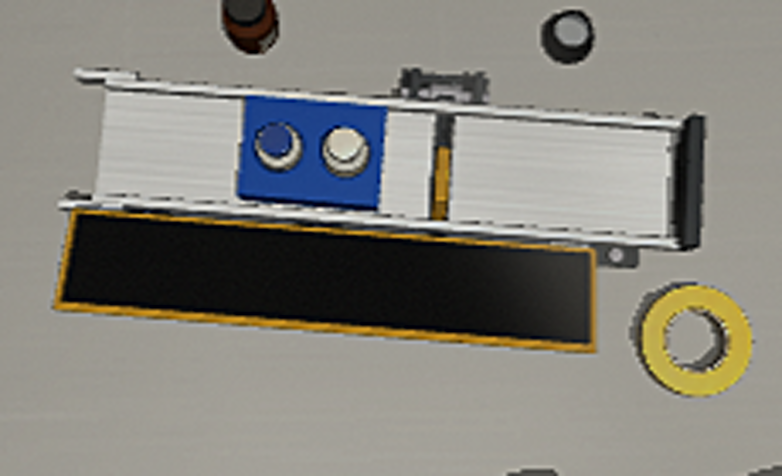

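The crop shows the rack about halfway between the entry and the shut gate, with the blue-cap vial to the rear. The paddle is clear. Next I'll fit the chute frame and check obstacles along the approach path.

```bash
python3 - <<'E'
from h import *
d=dict(np.load("top0.npz"));W=world(d);s=dict(np.load("side0.npz"));Ws=world(s)
m=np.zeros(W.shape[:2],bool);m[175:245,225:440]=1
q=W[m&(W[...,2]>60)&(W[...,2]<72)]
# wall lines: separate from rough axis
c0=np.array([551.7,-113.1]);
for yaw in(-.09,):
    ex=np.array([np.cos(yaw),np.sin(yaw)]);ey=np.array([-ex[1],ex[0]])
    l=(q[:,:2]-c0)@np.stack([ex,ey],1)
    for sg in(-1,1):
        k=(sg*l[:,0]>28)&(sg*l[:,0]<44)&(abs(l[:,1])<170);p=np.polyfit(l[k,1],l[k,0],1);print("wall",sg,k.sum(),p,np.percentile(l[k,0]-p[0]*l[k,1],[3,50,97]))
# colour points cast at known heights
C=lambda u,v,z:np.round(cast(d,u,v,z)[:2],1)
f=3.4;o=(220,160);P=lambda a,b,z:C(a/f+o[0]-.35,b/f+o[1]-.35,z)
print("far wall ends",P(80,74,66),P(680,121,66),"near wall",P(62,204,66),P(680,246,66))
print("stop face top",P(684,117,82),P(680,246,82),"slot mid",P(443,175,54),"entry edge",P(107,90,54),P(97,190,54))
print("paddle outer corners",P(55,308,116),P(595,350,116),"inner",P(70,208,96),P(596,249,96))
print("rack top corners",P(245,98,84),P(386,109,84),P(378,209,84),P(237,197,84))
for nm,w in(("top",W),("side",Ws)):
    w=w.reshape(-1,3);w=w[(w[:,2]>120)&(w[:,0]>100)&(w[:,0]<900)]
    for y in range(-700,0,50):
        k=w[(w[:,1]>=y)&(w[:,1]<y+50)]
        if len(k)>5: print(nm,y,"xmin",round(np.percentile(k[:,0],1)),"zmax",round(k[:,2].max()))
E
```

```text
wall -1 582 [ 1.17851923e-02 -3.81828607e+01] [-41.61528544 -38.37439121 -31.70576786]
wall 1 506 [1.80525016e-02 3.36971595e+01] [30.37107457 33.57345387 37.35823724]
far wall ends [607.5  65.9] [ 567.8 -296.7] near wall [527.5  76.4] [ 492.7 -292. ]
stop face top [ 567.2 -295.7] [ 491.2 -288.6] slot mid [ 540.6 -154.3] entry edge [599.5  51.4] [537.1  57.4]
paddle outer corners [462.1  69.2] [ 431.8 -231.2] inner [521.1  65.3] [ 489.4 -237.8]
rack top corners [585.8 -36.8] [ 576.7 -120.4] [ 517.2 -114. ] [526.5 -31.2]
top -600 xmin 218 zmax 346
top -550 xmin 419 zmax 379
top -500 xmin 502 zmax 337
top -100 xmin 546 zmax 142
top -50 xmin 756 zmax 143
side -650 xmin 371 zmax 568
side -600 xmin 367 zmax 578
side -550 xmin 228 zmax 567
side -500 xmin 626 zmax 299
side -100 xmin 547 zmax 142
side -50 xmin 756 zmax 143
```

{"name": "send_rows", "arguments": {
  "targets": [1.7,-2.1,0,0,1.7,-2.1,0,0,1.7,-2.1,0,0,1.7,-2.1,0,0,1.7,-2.1,0,0,1.7,-2.1,0,0,1.7,-2.1,0,0,1.7,-2.1,0,0,0,0,0,-0.14,0,0,0,-0.14,0,0,0,-0.14,0,0,0,-0.14,0,0,0,-0.14,0,0,0,-0.14,0,0,0,-0.14,0,0,0,-0.127,0,0,0,0,0,0,0,0],
  "grip": 8.0,
  "squeeze": 10
}}

```text
clock: 1.9
tcp_pos: [297.2, -403.0, 404.5]
ee_rot: [-3.141, -0.0, 1.464]
wrist_force: [-0.8, -0.4, 0.3]
width: 79.8
grasp_force: 0.0
```

{"name": "send_rows", "arguments": {
  "targets": [3.45,1.45,0,0,3.45,1.45,0,0,3.45,1.45,0,0,3.45,1.45,0,0,3.45,1.45,0,0,3.45,1.45,0,0,3.45,1.45,0,0,3.45,1.45,0,0,3.45,1.45,0,0,3.45,1.45,0,0,3.45,1.45,0,0,3.45,1.45,0,-0.004,0,0,2.0,0,0,0,2.0,0,0,0,1.5,0,0,0,0,0,0,0,0,0]
}}

```text
clock: 3.6
tcp_pos: [513.2, -8.9, 349.8]
ee_rot: [-3.141, 0.0, 1.471]
wrist_force: [-0.1, -0.0, 0.2]
width: 80.2
grasp_force: 0.0
```

```bash
python3 - <<'E'
from cell import vision
from h import *
for n in("side","top"):
    d=vision.get_image(n);np.savez(n+"1.npz",**d)
    im=d["color"][:,:,::-1]; im=im[150:280,200:400] if n=="side" else im[140:290,200:420]
    cv2.imwrite(f"pics/{n}1.png",cv2.resize(im,None,fx=3.5,fy=3.5,interpolation=cv2.INTER_CUBIC))
E
```

```text
(no output)
```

View pics/side1.png

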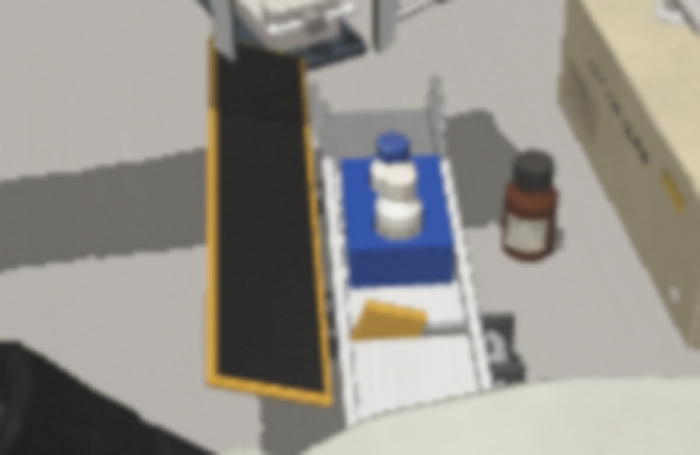

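The side crop shows the left fingertip at (228,58), over the paddle's far end, and the right at (383,45), behind the rack. I'll check both tip positions before descending.

```bash
python3 - <<'E'
from h import *
d=dict(np.load("side1.npz"));O=np.array([544.8,-153]);a=-.103
R=np.array([[np.cos(a),-np.sin(a)],[np.sin(a),np.cos(a)]])
for u,v in((228,58),(383,48)):
    p=cast(d,200+u/3.5-.35,150+v/3.5-.35,151);print(p.round(),((p[:2]-O)@R).round(1))
# rack: front top edge centre and side walls from side view (crop px)
for nm,u,v,z in(("rack front top L",349,248,84),("front top R",453,247,84),("front bot L",350,282,54),("back top L",342,158,84),("slot blade top",397,307,75)):
    p=cast(d,200+u/3.5-.35,150+v/3.5-.35,z);print(nm,((p[:2]-O)@R).round(1))
E
```

```text
[467. -11. 151.] [-91.6 133.1]
[557. -17. 151.] [ -1.6 136.8]
rack front top L [-28.8  37.9]
front top R [29.4 34.1]
front bot L [-28.2  42.7]
back top L [-27.4 120.8]
slot blade top [-5.5 -2.8]
```

View pics/top1.png

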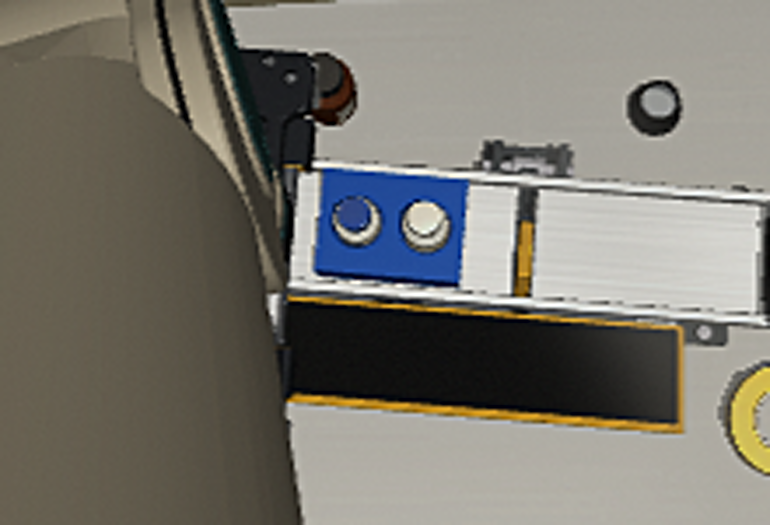

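Both views agree: the tips are at chute x = -92 and -1, about 12 mm behind the rack's rear face. I'll descend and press the paddle.

{"name": "send_rows", "arguments": {
  "targets": [0,0,1.0,0,0,0,1.0,0,0,0,1.0,0,0,0,0.7,0,0,0,0.7,0,0,0,0.7,0,0,0,0.7,0,0,0,0.7,0,0,0,0.7,0,0,0,0.7,0,0,0,0.6,0,0,0,0.5,0,0,0,0,0,0,0,0,0]
}}

```text
clock: 5.1
tcp_pos: [512.9, -9.1, 259.6]
ee_rot: [-3.141, 0.0, 1.472]
wrist_force: [-2.8, 0.1, 4.0]
width: 79.8
grasp_force: 1.8
```

```bash
python3 - <<'E'
from cell import vision
from h import *
d=vision.get_image("side");np.savez("side2.npz",**d)
im=d["color"][150:280,200:400,::-1];cv2.imwrite("pics/side2.png",cv2.resize(im,None,fx=3.5,fy=3.5,interpolation=cv2.INTER_CUBIC))
E
```

```text
(no output)
```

View pics/side2.png

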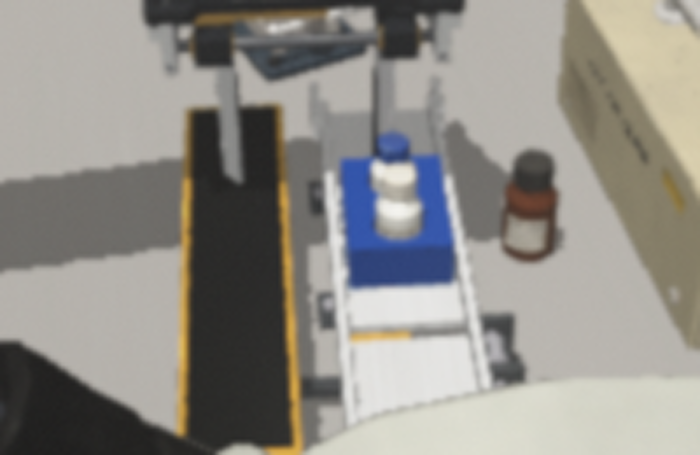

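The paddle is level under the left tip at (232,182), with 4 N on the wrist. The blade has dropped into its slot at (380,335), and the right finger is in the channel behind the rack. Next is a gentle push.

{"name": "send_rows", "arguments": {
  "targets": [-0.2,0,0,0,-0.3,0,0,0,-0.3,0,0,0,-0.2,0,0,0,-0.2,0,0,0,-0.2,0,0,0,-0.3,0,0,0,-0.3,0,0,0,-0.4,0,0,0,-0.4,0,0,0,-0.4,0,0,0,-0.4,0,0,0,-0.4,0,0,0,-0.4,0,0,0,-0.4,0,0,0,-0.4,0,0,0,-0.4,0,0,0,-0.4,0,0,0,-0.3,0,0,0,-0.2,0,0,0]
}}

```text
clock: 7.15
tcp_pos: [507.2, -72.5, 260.0]
ee_rot: [3.14, -0.002, 1.474]
wrist_force: [0.8, 6.2, 4.5]
width: 80.2
grasp_force: 3.5
```

```bash
python3 - <<'E'
from cell import vision
from h import *
d=vision.get_image("side");np.savez("side3.npz",**d)
im=d["color"][150:280,200:400,::-1];cv2.imwrite("pics/side3.png",cv2.resize(im,None,fx=3.5,fy=3.5,interpolation=cv2.INTER_CUBIC))
E
```

```text
(no output)
```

View pics/side3.png

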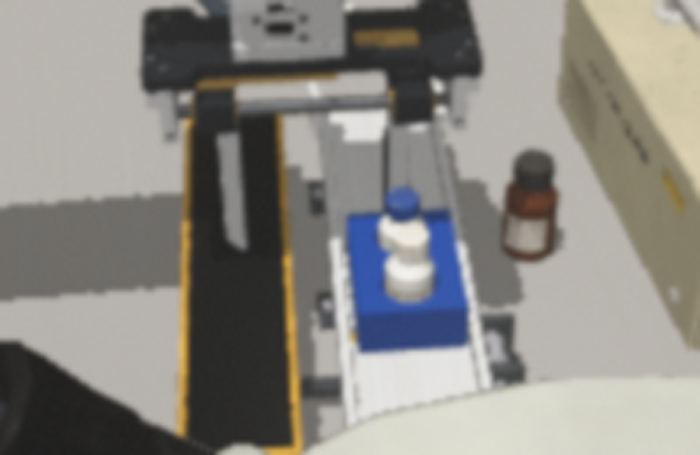

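The rack slides cleanly, with its front past the slot, the vials upright and the gate held down. I'll carry on.

{"name": "send_rows", "arguments": {
  "targets": [-0.3,0,0,0,-0.4,0,0,0,-0.4,0,0,0,-0.4,0,0,0,-0.4,0,0,0,-0.4,0,0,0,-0.4,0,0,0,-0.4,0,0,0,-0.4,0,0,0,-0.4,0,0,0,-0.4,0,0,0,-0.4,0,0,0,-0.4,0,0,0,-0.4,0,0,0,-0.4,0,0,0,-0.4,0,0,0,-0.4,0,0,0,-0.4,0,0,0,-0.4,0,0,0,-0.4,0,0,0]
}}

```text
clock: 9.2
tcp_pos: [499.4, -150.7, 260.0]
ee_rot: [3.14, -0.002, 1.474]
wrist_force: [0.4, 6.4, 5.7]
width: 80.2
grasp_force: 3.8
```

{"name": "send_rows", "arguments": {
  "targets": [-0.4,0,0,0,-0.4,0,0,0,-0.4,0,0,0,-0.4,0,0,0,-0.4,0,0,0,-0.4,0,0,0,-0.4,0,0,0,-0.4,0,0,0,-0.3,0,0,0,-0.3,0,0,0,-0.2,0,0,0,-0.2,0,0,0,-0.1,0,0,0]
}}

```text
clock: 10.5
tcp_pos: [495.1, -193.4, 260.0]
ee_rot: [3.14, -0.002, 1.474]
wrist_force: [0.4, 7.5, 7.1]
width: 80.0
grasp_force: 4.0
```

{"name": "send_rows", "arguments": {
  "targets": [-0.1,0,0,0,-0.1,0,0,0,-0.1,0,0,0,0,0,0,0]
}}

```text
clock: 10.9
tcp_pos: [494.8, -196.4, 260.0]
ee_rot: [3.14, -0.002, 1.474]
wrist_force: [0.5, 6.0, 6.0]
width: 79.8
grasp_force: 3.8
```

{"name": "send_rows", "arguments": {
  "targets": [-0.1,0,0,0,0,0,0,0]
}}

```text
clock: 11.1
tcp_pos: [494.8, -197.3, 260.1]
ee_rot: [3.14, -0.002, 1.474]
wrist_force: [0.7, 6.9, 5.4]
width: 79.8
grasp_force: 3.8
```

{"name": "send_rows", "arguments": {
  "targets": [-0.1,0,0,0,0,0,0,0]
}}

```text
clock: 11.3
tcp_pos: [494.7, -198.1, 260.0]
ee_rot: [3.14, -0.003, 1.475]
wrist_force: [1.2, 7.1, 6.7]
width: 79.8
grasp_force: 4.4
```

{"name": "send_rows", "arguments": {
  "targets": [-0.1,0,0,0,0,0,0,0]
}}

```text
clock: 11.5
tcp_pos: [494.7, -198.3, 260.1]
ee_rot: [3.141, -0.004, 1.476]
wrist_force: [0.3, 8.6, 5.8]
width: 80.1
grasp_force: 5.0
```

{"name": "send_rows", "arguments": {
  "targets": [-0.1,0,0,0,0,0,0,0]
}}

```text
clock: 11.7
tcp_pos: [494.7, -198.6, 260.1]
ee_rot: [3.141, -0.004, 1.476]
wrist_force: [0.4, 10.9, 7.3]
width: 80.1
grasp_force: 5.9
```

```bash
python3 - <<'E'
from cell import vision,status
from h import *
print(status.observe()["wrist_force"])
d=vision.get_image("top");np.savez("top4.npz",**d)
im=d["color"][140:290,230:450,::-1];cv2.imwrite("pics/top4.png",cv2.resize(im,None,fx=3.5,fy=3.5,interpolation=cv2.INTER_CUBIC))
E
```

```text
[ 0.42979129 10.91326513  7.31052159]
```

View pics/top4.png

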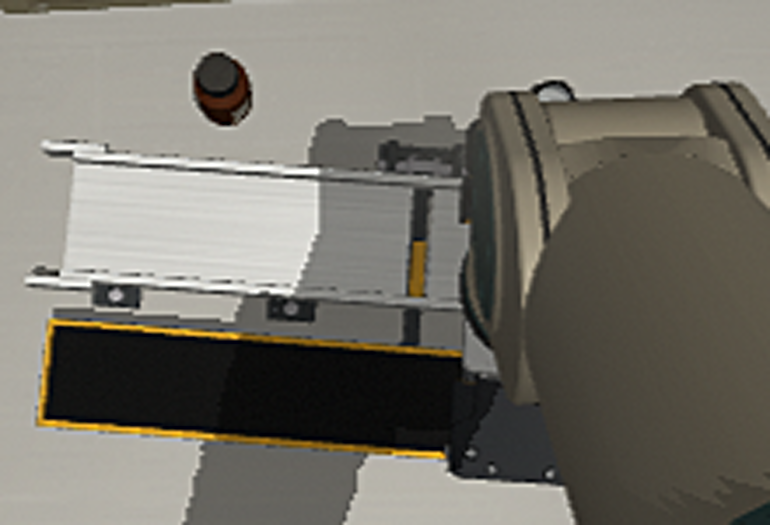

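The tip has stalled at chute y = -50.5, where -50 was expected, and the force is rising, so the rack is home. The picture shows the slot at (418,265) empty behind it. I'll back off with the paddle still held, then lift straight up.

{"name": "send_rows", "arguments": {
  "targets": [-0.1,0,0,0,0,0,0,0,0.2,0,0,0,0.2,0,0,0,0.3,0,0,0,0.3,0,0,0,0.2,0,0,0,0,0,0,0]
}}

```text
clock: 12.55
tcp_pos: [494.7, -191.5, 259.6]
ee_rot: [-3.141, 0.001, 1.471]
wrist_force: [0.3, -1.4, 2.7]
width: 79.8
grasp_force: 1.5
```

{"name": "send_rows", "arguments": {
  "targets": [0,0,-0.5,0,0,0,-0.5,0,0,0,-0.5,0,0,0,-0.5,0,0,0,-0.5,0,0,0,-0.5,0,0,0,-0.5,0,0,0,-0.5,0,0,0,-0.5,0,0,0,-0.5,0,0,0,-1,0,0,0,-1,0,0,0,-1.5,0,0,0,-1.5,0,0,0,-2,0,0,0,-2,0,0,0,-2,0,0,0,-2,0]
}}

```text
clock: 14.35
tcp_pos: [494.4, -191.0, 441.0]
ee_rot: [-3.141, -0.0, 1.472]
wrist_force: [-0.2, 0.1, 0.3]
width: 79.9
grasp_force: 0.0
```

{"name": "send_rows", "arguments": {
  "targets": [3,0,0,0,3,0,0,0,3,0,0,0,3,0,0,0,3,0,0,0,3,0,0,0,3,0,0,0,3,0,0,0,0,0,0,0]
}}

```text
clock: 15.25
tcp_pos: [518.2, 52.2, 440.4]
ee_rot: [-3.142, -0.003, 1.479]
wrist_force: [-0.7, -0.0, 0.2]
width: 79.9
grasp_force: 0.0
```

```bash
python3 - <<'E'
from cell import vision
from h import *
d=vision.get_image("top");s=vision.get_image("side")
im=d["color"][140:290,230:450,::-1];cv2.imwrite("pics/top5.png",cv2.resize(im,None,fx=3.5,fy=3.5,interpolation=cv2.INTER_CUBIC))
W=world(d);hsv=cv2.cvtColor(d["color"],cv2.COLOR_RGB2HSV);H,S,V=cv2.split(hsv)
O=np.array([544.8,-153]);a=-.103;R=np.array([[np.cos(a),-np.sin(a)],[np.sin(a),np.cos(a)]])
m=(H>105)&(H<128)&(S>150);m[:, :330]=0;m[:,440:]=0;m[:180]=0;m[240:]=0
k=W[m&(W[...,2]>78)&(W[...,2]<90)];l=(k[:,:2]-O)@R;print("rack",np.percentile(l,[1,50,99],axis=0).round(1),np.median(k[:,2]))
m=(H>12)&(H<32)&(S>120);m[:,:335]=0;m[:,362:]=0;m[228:]=0;m[:195]=0
k=W[m];print("blade z",np.nanpercentile(k[:,2],[5,95]),((np.nanmedian(k[:,:2],0)-O)@R).round(1))
E
```

```text
rack [[ -27.7 -142. ]
 [   8.  -110.7]
 [  31.1  -72.6]] 83.12251744907314
blade z [49.71739338 75.8728803 ] [-12.8  -0.1]
```

View pics/top5.png

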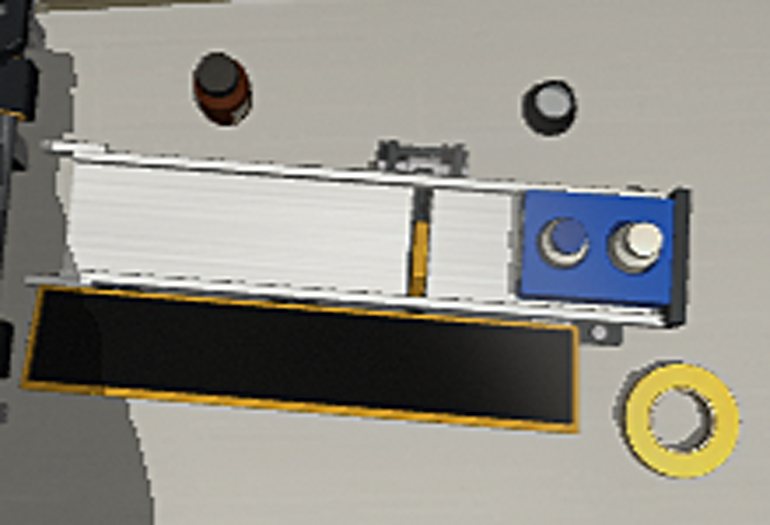

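The rack sits against the end stop at (672,250) with both vials upright. The gate at (420,260) is up behind it, with the blade top at about z = 76 mm. The bystanders haven't moved and the robot is clear, so I'm handing in.

```bash
python3 -c "
from cell import ticket
print(ticket.job_done())"
```

```text
the job is handed in; nothing more can be done
None
```

The job is handed in: the rack is home against the end stop, the gate came up shut behind it, the vials are upright and the bystanders are undisturbed; it took about 15 s of the 40 s limit, and no verdict was returned.

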